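Load a relay into the push-push nest of a bench tester

TASK

The tester's white nest is empty and latched down. Press its orange pad so that it unlatches and rises, stand the yellow-topped relay in its pocket, then press again so that the nest stays latched down with the relay fully seated. Press gently: the nest and the relay must never be loaded with more than 22 N; leave everything else on the bench where it is.

Things in the scene. Friction and masses are not known exactly. Their poses are not given: they have to be found in the camera images.
- nest (a joint): How far the nest is pressed down, m: 0 = up (unlatched), about 0.008 = latched. Push-push: pressed onto its inner stop and let go, it changes state (stays at 0.008, or rises to 0). A press short of the stop does not: it comes back as it was or hangs at about 0.013. The unseen stop lies at 0.018 to 0.033, different each time, felt as a steep rise of force; 3 to 6 N above the spring is enough.
- tester: Grey bench tester, fixed, 130 x 160 x 70 mm. Origin: centre of its underside; x and y as the nest's. In its top the nest slides up and down: a white block, 52 (x) x 100 (y) mm seen from above, on a spring that takes about 4 N at the top, 5 N when latched and 8 N at the deepest; let go, it rises at up to 0.15 m/s. More than 22 N damages it.
- nest_pad (a point): Centre of the upper face of the square orange press pad on the nest, 40 x 40 mm; 108 mm above the bench when up, 100 mm when latched, and above the tester's top (70 mm) even at the deepest press. Axes: z up, y along the nest's long side from the pad towards the pocket. The nest may be pressed here or on top of a seated relay.
- nest_pocket (a point): Centre of the floor of the open-topped rectangular pocket in the nest, 49 mm from the pad's centre along the nest's y; 37 mm along the nest's x, 31 mm along its y, 14 mm deep below the nest's rim (the pad stands 2 mm above the rim). Axes as for nest_pad. It moves with the nest.
- relay_center (a point): Centre (half-way up) of the relay to load: black box with a bright yellow top, upright, 34 mm along its x, 28 mm along its y, 44 mm high, 40 to 90 g; the lowest 6 mm are 31 x 25 mm as a lead-in. Fits the pocket with 1.5 mm play all round, its x along the nest's x, either way round. Seated: its centre 22 mm above the pocket floor, 30 mm stand above the rim.
- relay_old: A like relay with a blue top, standing on the bench, 34 x 28 x 44 mm; to be left alone. Origin at the centre of its underside.
- box_a: Open light-grey junction box with black cable glands, 110 x 124 (over the glands) x 50 mm, to be left alone. Origin at the centre of its underside.
- box_b: A second such junction box, to be left alone. Origin at the centre of its underside.
- screwdriver: Screwdriver lying on the bench, to be left alone.
- gland: Loose black cable gland, 24 mm wide, 30 mm high, to be left alone. Origin at the centre of its underside.

How it is judged:
On the way, in this order (a step that is already met when the one before it is completed fails the run):
1. the nest has been unlatched and has risen, still empty (value of joint nest below 0.003 m and distance between relay_center and nest_pocket above 0.05 m), for 0.1 s.
2. the relay stands fully in the pocket of the risen nest (nest less than 5 mm down) (value of joint nest below 0.005 m and x of relay_center in the frame of nest_pocket between -0.004 and 0.004 m and y of relay_center in the frame of nest_pocket between -0.004 and 0.004 m and z of relay_center in the frame of nest_pocket between 0.018 and 0.025 m and angle between relay_center's own z axis and vertical below 0.1 rad).
At the end, for the whole second after the job is handed in: The nest is latched down (pressed 6 to 11 mm) and the relay stands in its pocket: centre within 4 mm of the pocket's centre each way, 18 to 25 mm above its floor, upright within 0.1 rad, at rest (value of joint nest between 0.006 and 0.011 m and linear speed of relay below 0.01 m/s and x of relay_center in the frame of nest_pocket between -0.004 and 0.004 m and y of relay_center in the frame of nest_pocket between -0.004 and 0.004 m and z of relay_center in the frame of nest_pocket between 0.018 and 0.025 m and angle between relay_center's own z axis and vertical below 0.1 rad); the robot touches nothing.
It fails at once if the gripper loads the nest with more than 22 N (contact force between the arm and nest above 22 N).
It fails at once if the gripper's fingers load the nest with more than 22 N (contact force between the fingers and nest above 22 N).
It fails at once if the relay is pressed into the nest with more than 22 N (contact force between relay and nest above 22 N).
It fails at once if a bystander is moved by more than 15 mm (distance of any of relay_old, box_a, box_b, screwdriver, gland from where it was at the start of the episode above 0.015 m).
It also fails if it takes over 67 s, if anything falls off the work surface, if the arm or the gripper's body presses on something with over 40 N, if the wrist force passes 120 N, or if a joint passes its speed limit or range.

ROBOT

A 6-joint arm with a two-finger parallel gripper is mounted at the origin on the work surface. World frame = base frame: x ahead of the robot, y to its left, z up, the work surface at z = 0. Lengths are in m, angles in rad, forces in N, time in s.
With the tool pointing down it reaches from about 0.375 to 0.825 m from the base axis. Payload 5.5 kg.
Tool frame: the origin (TCP) lies on the centre line of the jaws, within the pads' length; the fingertips stand 8 mm ahead of it and the grasp point (between the pads) lies 11 mm behind it; z points along the fingers, y is the direction in which the jaws open and shut (so a half turn about z gives the same grasp; the last joint's range is limited). The gripper opens to 85 mm and grips with 20 to 120 N. Pads are 22 mm wide; open, the fingers measure 114 mm over their backs; the gripper's body (76 mm by 85 mm) begins 54 mm behind the grasp point. The pads swing forward as they close: fully open they stand 13 mm farther back than shut.
Start: joints at [1.225, 0.314, -0.047, 1.21, 0, 1.571], TCP at [0.203, 0.564, 0.239] pointing down, gripper open.
Joint ranges: [-2.67, 2.67], [-0.69, 1.73], [-1.03, 1.25], [-2.08, 2.16], [-1.42, 1.45], [-3.14, 3.14]. Speed limits (rad/s): [2.39, 2.39, 3.01, 3.14, 3.14, 3.14].

INTERFACE

Orientations are given as a unit quaternion [x, y, z, w].
In Python, from rig import bot, vision, order gives the robot as it stands. The module is installed in compiled form; this text tells all that it offers.
- The arm moves only by the shell command python3 -m crank 'ROWS'. ROWS is JSON, a list of rows, each a list of 3 entries, a list of its own where there are three numbers: the finger opening in mm, from 0 to 85.4, then the shift along the tool's x, y, z in mm, then the turn, a rotation vector about the tool's x, y, z in rad. A call has 1 to 8 rows; each row shifts and turns the pose as measured when the row begins, along the tool's axes as they then stand; what a row does not reach is not made up. A row lasts 1/12 s, in which the tool goes at most 41.7 mm and 7.16 degrees, less where a joint would pass 70% of its speed; a pose out of reach is approached as far as the arm can. A call is refused whole if a number of a shift passes 41.7 or a number of a turn 0.125, either way. A call with a gripper value outside its range is refused whole. The fingers move at their own pace and stop on an object; the grip force is fixed at half the most. Time passes only in rows, so rows that do not move let the fingers close. It gives the time, the measured TCP pose, the force and the opening at its end, in the units of the state.
- bot.get_obs(): the state, without advancing time (a new reading comes with each control period).
- vision.read_camera(name): name is "scene" or "side" or "wrist"; returns the picture (400x640x3 uint8, red, green, blue); there is no depth.
- vision.calibration(name): a dict with "fx", "fy", "cx", "cy" (pixels), "extrinsics" (4x4, takes a point from camera to world coordinates); the wrist camera has in their place "T_tool_cam" (4x4, takes a point from camera to tool coordinates, whose origin is the TCP and whose axes are the flange's). Camera axes: x right, y up, looking along -z (the intrinsics and any distortion apply to the point x, -y, -z); pixel columns grow to the right and rows downward; lengths in m; the calibration is good to about 2 mm. A picture is of the moment at which its call begins: read the wrist's pose just before it. calibration takes no time and is no camera call.
- order.job_done(): hands the job in, once; it reports no verdict.
Trained networks look in the newest picture that a camera, given by its name, has taken for a name from the list of things; names that differ only in an ending like _2 or _b are one class to them, and where a whole thing is asked for, a point or a joint stands for the part that bears it (a point fixed in the world has none). Each returns a list of dicts, best first, with "confidence" (0 to 1); they miss things now and then, are a little off and sometimes report something else, mostly with a low value. They report only what shows in the picture. A call takes as long as a camera call.
- vision.outline_of(camera, query): "mask" (400x640 bool, what is visible of it) and "bbox" ([left, top, right, bottom] in pixels, round what is visible of it).
The state is a dict: "time_s": time; "joint_positions": joint angles; "qvel": joint speeds; "joint_torque": joint torques, N m; "eef_pos": TCP position; "ee_rot": TCP orientation; "contact_force": force on the tool from outside, world axes, zero at the start; "moment": the same for the moment, N m; "opening": finger opening in m.
Only numpy, scipy, OpenCV 4.12 (cv2) and the standard library are available. Lean on these libraries where they do the work, as an engineer would, in place of code of your own. Each camera call takes 0.05 s, during which the arm holds its last target.

## Working session

There is one attempt and no reset: what is moved stays moved. The work goes in short steps, Python scripts to look and compute and a shell command to move; the robot and the scene stay as the last step left them, time stands still between calls to the robot, and variables do not carry over. Pictures are saved under pics/ and viewed, and the job is handed in when it is done.

```bash
mkdir -p pics; ls; cat > h.py <<'E'
from rig import bot, vision, order
import numpy as np, cv2
def snap(n,f):
    im=vision.read_camera(n); cv2.imwrite('pics/'+f,cv2.cvtColor(im,cv2.COLOR_RGB2BGR)); return im
E
python3 - <<'E'
from h import *
np.set_printoptions(precision=4,suppress=True)
o=bot.get_obs()
for k in o: print(k,np.round(o[k],4))
for n in ('scene','side','wrist'):
    snap(n,n+'0.png'); print(n,vision.calibration(n))
E
```

```text
pics
time_s 0.0
joint_positions [ 1.225   0.3142 -0.0481  1.2102  0.      1.5708]
qvel [ 0.0019 -0.0004 -0.0008  0.0001 -0.0019  0.0008]
joint_torque [ -0.0004 -53.9586  33.9753   0.0191   0.       0.    ]
eef_pos [0.2031 0.5639 0.2384]
ee_rot [ 0.172   0.9851 -0.0009 -0.0002]
contact_force [0.019  0.1655 0.1062]
moment [ 0.0084  0.0264 -0.0062]
opening 0.0855
scene {'fx': 455.24782560831574, 'fy': 455.24782560831574, 'cx': 317.50320181593617, 'cy': 201.10376185861207, 'extrinsics': array([[ 0.8   , -0.3331,  0.4991,  1.139 ],
       [ 0.5997,  0.4138, -0.685 , -0.6216],
       [ 0.0216,  0.8472,  0.5308,  0.6761],
       [ 0.    ,  0.    ,  0.    ,  1.    ]])}
side {'fx': 375.61052695097817, 'fy': 375.61052695097817, 'cx': 317.98659604404367, 'cy': 200.8156041270775, 'extrinsics': array([[ 0.9946,  0.0648, -0.0815,  0.5223],
       [-0.1041,  0.6135, -0.7828, -0.5091],
       [-0.0007,  0.7871,  0.6169,  0.6203],
       [ 0.    ,  0.    ,  0.    ,  1.    ]])}
wrist {'fx': 293.74157950459363, 'fy': 293.74157950459363, 'cx': 318.6437258639236, 'cy': 204.41574299669847, 'T_tool_cam': array([[-0.0006,  0.9458,  0.3247,  0.0842],
       [ 1.    ,  0.0008, -0.0006, -0.0006],
       [-0.0008,  0.3247, -0.9458, -0.1349],
       [ 0.    ,  0.    ,  0.    ,  1.    ]])}
```

View pics/scene0.png

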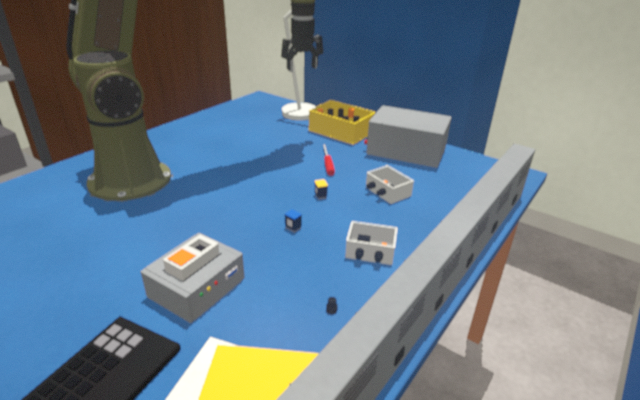

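View pics/side0.png

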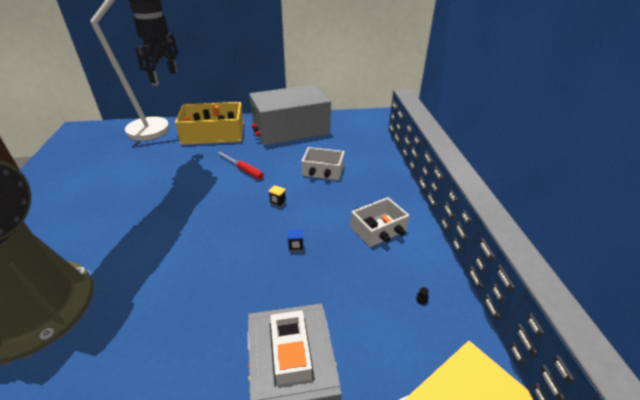

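View pics/wrist0.png

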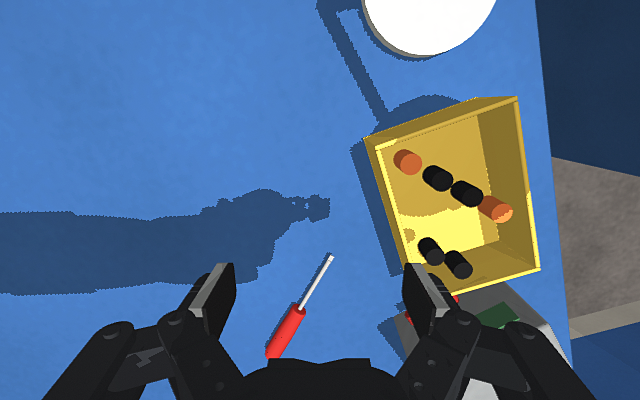

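The scene view shows the tester at about (193,270), with the orange pad at (182,258), the yellow relay at (320,187) and the blue one at (293,220). In the side view the pad is at (292,355), the pocket at (288,328) and the relay at (277,195).

```bash
cat >> h.py <<'E'
def toplane(n,uv,z,T=None):
    c=vision.calibration(n)
    if T is None: T=c['extrinsics']
    uv=np.atleast_2d(uv).astype(float)
    d=np.c_[(uv[:,0]-c['cx'])/c['fx'],-(uv[:,1]-c['cy'])/c['fy'],-np.ones(len(uv))]@T[:3,:3].T
    o=T[:3,3]; return o+d*((z-o[2])/d[:,2])[:,None]
def wristT():
    from scipy.spatial.transform import Rotation as R
    o=bot.get_obs(); T=np.eye(4); T[:3,:3]=R.from_quat(o['ee_rot']).as_matrix(); T[:3,3]=o['eef_pos']
    return T@vision.calibration('wrist')['T_tool_cam']
def rect(n,mask,z,T=None):
    # largest blob -> contour on plane -> minAreaRect, mm
    k,l,s,_=cv2.connectedComponentsWithStats(mask.astype(np.uint8)); i=1+np.argmax(s[1:,4]); m=l==i
    v,u=np.nonzero(m)
    cs,_=cv2.findContours(m.astype(np.uint8),cv2.RETR_EXTERNAL,cv2.CHAIN_APPROX_NONE)
    P=toplane(n,np.concatenate(cs)[:,0],z,T)[:,:2]*1000
    r=cv2.minAreaRect(P.astype(np.float32)); 
    A=toplane(n,np.c_[u,v],z,T)[:,:2]*1000
    return dict(px=(u.mean(),v.mean()),n=len(u),c=np.round(r[0],1),size=np.round(r[1],1),ang=round(r[2],1),cent=np.round(A.mean(0),1))
def hsvmask(im,lo,hi): return cv2.inRange(cv2.cvtColor(im,cv2.COLOR_RGB2HSV),np.array(lo),np.array(hi))>0
E
python3 - <<'E'
from h import *
for n in ('scene','side'):
    im=cv2.cvtColor(cv2.imread(f'pics/{n}0.png'),cv2.COLOR_BGR2RGB)
    near=np.zeros(im.shape[:2],bool)
    o=hsvmask(im,(8,150,120),(18,255,255)); 
    k=np.zeros_like(o); 
    if n=='scene': k[240:290,150:220]=1
    else: k[330:385,270:320]=1
    print(n,'pad',rect(n,o&k,0.100))
    y=hsvmask(im,(22,130,100),(33,255,255)); k=np.zeros_like(o)
    if n=='scene': k[170:205,300:340]=1
    else: k[175:215,260:295]=1
    print('relay',rect(n,y&k,0.044))
    b=hsvmask(im,(110,130,100),(120,255,255))
    for q in ('nest','tester','relay_center','box_a','screwdriver','gland','relay_old'):
        vision.read_camera(n) if q=='nest' else 0
        for r in vision.outline_of(n,q)[:3]:
            z={'nest':.098,'tester':.07,'relay_center':.022}.get(q,.02)
            R=rect(n,r['mask'],z); print(q,round(r['confidence'],2),np.round(r['bbox']),R)
E
```

```text
scene pad {'px': (np.float64(181.1326530612245), np.float64(256.9234693877551)), 'n': 196, 'c': array([ 511.8, -212.8]), 'size': array([33.9, 34.1]), 'ang': 3.9, 'cent': array([ 511.8, -213.1])}
relay {'px': (np.float64(320.61290322580646), np.float64(183.75806451612902)), 'n': 62, 'c': array([498.3, 272.1]), 'size': array([27.9, 33.4]), 'ang': 39.0, 'cent': array([496.7, 272.4])}
nest 0.81 [163. 238. 220. 278.] {'px': (np.float64(190.7349310094408), np.float64(257.3064633260712)), 'n': 1377, 'c': array([ 524.2, -197. ]), 'size': array([ 78.3, 119.7]), 'ang': 2.4, 'cent': array([ 525.1, -199.9])}
tester 0.59 [140. 235. 246. 322.] {'px': (np.float64(193.1056519498368), np.float64(276.3767393918571)), 'n': 5821, 'c': array([ 538.7, -205.9]), 'size': array([186. , 200.3]), 'ang': 3.5, 'cent': array([ 543.6, -213.7])}
box_a 0.87 [342. 223. 396. 263.] {'px': (np.float64(370.9339675433688), np.float64(242.9171796306659)), 'n': 1787, 'c': array([729.9, 158.7]), 'size': array([115.7, 148.6]), 'ang': 24.3, 'cent': array([732.7, 156.1])}
box_a 0.61 [366. 167. 412. 203.] {'px': (np.float64(388.
[... 2263 characters left out ...]
': 72.6, 'cent': array([633.1, 436.5])}
screwdriver 0.55 [222. 155. 262. 180.] {'px': (np.float64(248.00480769230768), np.float64(168.59134615384616)), 'n': 208, 'c': array([413.4, 427.2]), 'size': array([ 30. , 122.2]), 'ang': 42.7, 'cent': array([414.6, 425.7])}
gland 0.52 [414. 285. 425. 305.] {'px': (np.float64(422.05847953216374), np.float64(295.48538011695905)), 'n': 171, 'c': array([772.5, -66.5]), 'size': array([43.2, 21. ]), 'ang': 71.2, 'cent': array([773.2, -67.7])}
relay_old 0.77 [289. 228. 304. 251.] {'px': (np.float64(294.49235474006116), np.float64(239.348623853211)), 'n': 327, 'c': array([533.5, 115.8]), 'size': array([72.3, 35. ]), 'ang': 87.7, 'cent': array([533.2, 116.4])}
```

```bash
python3 -m crank '[[85,[-37.5,-17.3,0],[0,0,0]],[85,[-37.5,-17.3,0],[0,0,0]],[85,[-37.5,-17.3,0],[0,0,0]],[85,[-37.5,-17.3,0],[0,0,0]],[85,[-37.5,-17.3,0],[0,0,0]],[85,[-37.5,-17.3,0],[0,0,0]],[85,[-37.5,-17.3,0],[0,0,0]],[85,[-37.5,-17.3,0],[0,0,0]]]'
```

```text
time_s: 1.62
eef_pos: [0.4394, 0.3352, 0.2385]
ee_rot: [0.164, 0.986, 0.002, -0.0]
contact_force: [0.5, 0.7, -0.1]
opening: 0.0851
```

```bash
python3 -m crank '[[85,[-30,-17.3,0],[0,0,0]],[85,[0,0,0],[0,0,0]]]'; cat > relay.py <<'E'
import sys
from h import *
T=wristT(); im=snap('wrist',sys.argv[1])
y=hsvmask(im,(22,130,100),(33,255,255))
print(rect('wrist',y,float(sys.argv[2]) if len(sys.argv)>2 else .044,T))
E
python3 relay.py w1.png
```

```text
time_s: 1.78
eef_pos: [0.4677, 0.3029, 0.2386]
ee_rot: [0.167, 0.986, 0.002, 0.001]
contact_force: [0.0, 0.1, -0.8]
opening: 0.0849
{'px': (np.float64(307.8976109215017), np.float64(207.42832764505118)), 'n': 586, 'c': array([494.7, 280.4]), 'size': array([28.2, 35. ]), 'ang': 54.2, 'cent': array([494.8, 280.2])}
```

View pics/w1.png

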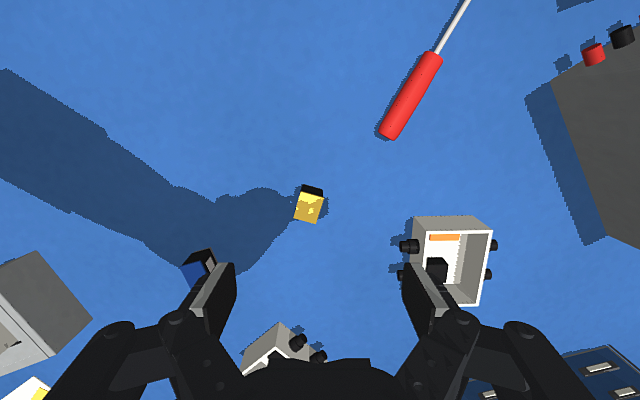

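The wrist view shows the relay's yellow top at (308,207), the blue relay lower left at (198,265), and the screwdriver and boxes well clear. Next I'll go to the pad, closing the fingers on the way.

```bash
python3 relay.py w2.png; python3 -m crank '[[0,[-16.8,-37.5,0],[0,0,0]],[0,[-16.8,-37.5,0],[0,0,0]],[0,[-16.8,-37.5,0],[0,0,0]],[0,[-16.8,-37.5,0],[0,0,0]],[0,[-16.8,-37.5,0],[0,0,0]],[0,[-16.8,-37.5,0],[0,0,0]],[0,[-16.8,-37.5,0],[0,0,0]],[0,[-16.8,-37.5,0],[0,0,0]]]'
```

```text
{'px': (np.float64(306.82263513513516), np.float64(209.15371621621622)), 'n': 592, 'c': array([494.7, 280.4]), 'size': array([28.2, 34.9]), 'ang': 54.3, 'cent': array([494.8, 280.3])}
time_s: 2.55
eef_pos: [0.4938, -0.0135, 0.2355]
ee_rot: [0.151, 0.989, 0.007, -0.0]
contact_force: [1.4, 0.2, 0.8]
opening: -0.0
```

```bash
python3 -m crank '[[0,[-15.5,-36.8,0],[0,0,0]],[0,[-15.5,-36.8,0],[0,0,0]],[0,[-15.5,-36.8,0],[0,0,0]],[0,[-15.5,-36.8,0],[0,0,0]],[0,[-15.5,-36.8,0],[0,0,0]],[0,[0,0,0],[0,0,0]],[0,[0,0,0],[0,0,0]]]'
cat > pad.py <<'E'
import sys
from h import *
T=wristT(); im=snap('wrist',sys.argv[1]); z=float(sys.argv[2])
o=hsvmask(im,(6,150,100),(18,255,255))
print('pad',rect('wrist',o,z,T))
print(bot.get_obs()['eef_pos'],bot.get_obs()['ee_rot'])
print('blue relay',[ (round(r['confidence'],2),r['bbox']) for r in vision.outline_of('wrist','nest')][:2])
E
python3 pad.py w3.png 0.1
```

```text
time_s: 3.13
eef_pos: [0.5155, -0.2181, 0.2333]
ee_rot: [0.148, 0.989, 0.008, 0.002]
contact_force: [0.3, -0.1, -0.1]
opening: -0.0001
pad {'px': (np.float64(629.0465949820789), np.float64(261.0)), 'n': 279, 'c': array([681.5,  76.1]), 'size': array([16.2, 24.5]), 'ang': 24.0, 'cent': array([681.5,  75.2])}
[ 0.51559318 -0.21788586  0.23331524] [0.1471882  0.98908103 0.00718039 0.00167233]
blue relay [(0.91, [292.7, 134.3, 408.7, 221.7])]
```

View pics/w3.png

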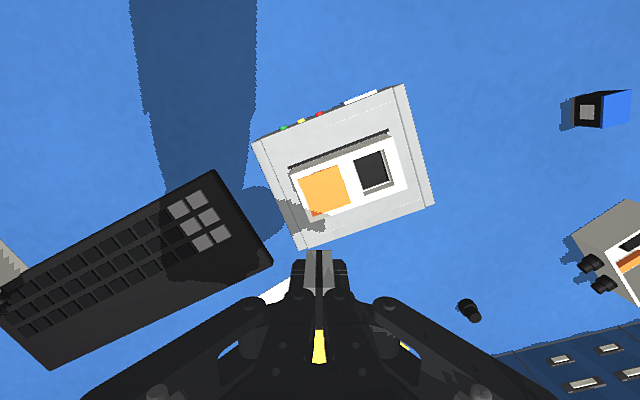

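The wrist view shows the pad at (325,190), the dark pocket at (372,170) and the closed fingers just below them at (320,265).

```bash
cat > pad2.py <<'E'
import sys
from h import *
np.set_printoptions(precision=4,suppress=True)
T=wristT(); im=snap('wrist',sys.argv[1]); z=float(sys.argv[2])
k=np.zeros(im.shape[:2],bool); k[int(sys.argv[3]):int(sys.argv[4]),int(sys.argv[5]):int(sys.argv[6])]=1
o=hsvmask(im,(5,100,90),(22,255,255))
print('pad',rect('wrist',o&k,z,T))
# white+orange+enclosed = nest top
g=cv2.cvtColor(im,cv2.COLOR_RGB2GRAY)
print('pocket',rect('wrist',(g<110)&k,z-.002,T))
print(bot.get_obs()['eef_pos'],bot.get_obs()['ee_rot'])
E
python3 pad2.py w4.png 0.1 145 250 295 400
```

```text
pad {'px': (np.float64(323.2091232227488), np.float64(190.7334123222749)), 'n': 1688, 'c': array([ 512.3, -209.8]), 'size': array([40.8, 40. ]), 'ang': 3.5, 'cent': array([ 511.8, -209.7])}
pocket {'px': (np.float64(369.9819209039548), np.float64(170.24519774011299)), 'n': 885, 'c': array([ 506.4, -162.1]), 'size': array([30.3, 26.3]), 'ang': 3.9, 'cent': array([ 506.1, -162.1])}
[ 0.5154 -0.2164  0.2335] [0.1462 0.9892 0.0074 0.0016]
```

```bash
cat > go.py <<'E'
# usage: go.py x y z(mm) yaw_of_tool_y(deg) -> shift in current tool axes, shift in axes after the turn, turn
import sys
from h import *
from scipy.spatial.transform import Rotation as R
np.set_printoptions(precision=3,suppress=True)
o=bot.get_obs(); r=R.from_quat(o['ee_rot']); x,y,z,a=map(float,sys.argv[1:5]); a=np.radians(a)
Y=np.array([np.cos(a),np.sin(a),0]); Z=np.array([0,0,-1.]); X=np.cross(Y,Z)
t=R.from_matrix(np.c_[X,Y,Z]); d=np.array([x,y,z])-1000*np.array(o['eef_pos'])
m=r.as_matrix()
print('t',o['time_s'],'pos',np.array(o['eef_pos'])*1000,'yaw',np.degrees(np.arctan2(m[1,1],m[0,1])),'tilt z',m[:,2],'F',np.round(o['contact_force'],2))
print('shift now',r.inv().apply(d),'shift after turn',t.inv().apply(d),'turn',(r.inv()*t).as_rotvec())
E
python3 go.py 512.3 -209.8 120 72.6
```

```text
t 3.2833 pos [ 515.394 -216.429  233.535] yaw 73.18901006262824 tilt z [ 0.005  0.014 -1.   ] F [0.57 0.28 0.17]
shift now [  4.991   3.73  113.6  ] shift after turn [  4.935   5.4   113.535] turn [0.015 0.001 0.01 ]
```

```bash
python3 -m crank '[[0,[4.9,5.4,0],[0.015,0,0]],[0,[0,0,38],[0,0,0]],[0,[0,0,38],[0,0,0]],[0,[0,0,20],[0,0,0]],[0,[0,0,8],[0,0,0]],[0,[0,0,0],[0,0,0]]]'; python3 go.py 512.3 -209.8 112 72.6
```

```text
time_s: 3.78
eef_pos: [0.5144, -0.1985, 0.13]
ee_rot: [0.139, 0.99, -0.001, 0.003]
contact_force: [-0.1, 0.5, 0.7]
opening: -0.0001
t 3.7833 pos [ 514.387 -198.458  130.004] yaw 73.98382281569118 tilt z [ 0.006 -0.004 -1.   ] F [-0.09  0.5   0.71]
shift now [ -0.994 -11.443  18.034] shift after turn [ -1.4   -11.447  18.004] turn [-0.002  0.007  0.024]
```

```bash
python3 -m crank '[[0,[-1,-11.4,0],[0,0,0]],[0,[0,0,12],[0,0.005,0]],[0,[0,0,3],[0,0,0]],[0,[0,0,0],[0,0,0]]]'; python3 go.py 512.3 -209.8 110 72.6
```

```text
time_s: 4.12
eef_pos: [0.5144, -0.2092, 0.118]
ee_rot: [0.137, 0.99, -0.002, 0.003]
contact_force: [0.1, 0.0, 0.3]
opening: 0.0
t 4.1167 pos [ 514.445 -209.212  117.993] yaw 74.1949141505724 tilt z [ 0.006 -0.005 -1.   ] F [0.12 0.02 0.31]
shift now [ 1.957 -1.126  7.983] shift after turn [ 1.871 -1.202  7.993] turn [-0.003  0.007  0.028]
```

```bash
python3 -m crank '[[0,[2,-1,4],[0,0,0]],[0,[0,0,3],[0,0,0]],[0,[0,0,2],[0,0,0]],[0,[0,0,2],[0,0,0]]]'; python3 -m crank '[[0,[0,0,2],[0,0,0]],[0,[0,0,2],[0,0,0]]]'
```

```text
time_s: 4.45
eef_pos: [0.5137, -0.211, 0.1082]
ee_rot: [0.138, 0.99, -0.002, 0.005]
contact_force: [-0.4, 0.3, 0.2]
opening: -0.0003
time_s: 4.62
eef_pos: [0.5137, -0.2111, 0.1048]
ee_rot: [0.138, 0.99, -0.002, 0.005]
contact_force: [-2.2, 1.7, 7.3]
opening: 0.0002
```

```bash
for i in 1 2; do :; done; python3 -m crank '[[0,[0,0,1.5],[0,0,0]],[0,[0,0,1.5],[0,0,0]]]';  python3 -m crank '[[0,[0,0,1.5],[0,0,0]],[0,[0,0,1.5],[0,0,0]]]'
```

```text
time_s: 4.78
eef_pos: [0.5138, -0.2111, 0.1027]
ee_rot: [0.138, 0.99, -0.002, 0.005]
contact_force: [-2.8, 1.0, 6.3]
opening: 0.0003
time_s: 4.95
eef_pos: [0.5137, -0.2111, 0.1008]
ee_rot: [0.138, 0.99, -0.002, 0.006]
contact_force: [-2.5, 0.2, 6.5]
opening: -0.0002
```

```bash
python3 -m crank '[[0,[0,0,1.5],[0,0,0]],[0,[0,0,1.5],[0,0,0]]]';  python3 -m crank '[[0,[0,0,1.5],[0,0,0]]]'; python3 -m crank '[[0,[0,0,1.5],[0,0,0]]]'
```

```text
time_s: 5.12
eef_pos: [0.5137, -0.2111, 0.099]
ee_rot: [0.138, 0.99, -0.002, 0.006]
contact_force: [-1.8, 2.2, 6.8]
opening: 0.0
time_s: 5.2
eef_pos: [0.5138, -0.2111, 0.0981]
ee_rot: [0.138, 0.99, -0.002, 0.006]
contact_force: [-2.2, 1.6, 7.7]
opening: -0.0002
time_s: 5.28
eef_pos: [0.5137, -0.2111, 0.0972]
ee_rot: [0.138, 0.99, -0.002, 0.006]
contact_force: [-2.2, 0.3, 6.7]
opening: -0.0002
```

```bash
python3 -m crank '[[0,[0,0,1.5],[0,0,0]]]';  python3 -m crank '[[0,[0,0,1.5],[0,0,0]]]'; python3 -m crank '[[0,[0,0,1.5],[0,0,0]]]'
```

```text
time_s: 5.37
eef_pos: [0.5137, -0.2111, 0.0964]
ee_rot: [0.138, 0.99, -0.002, 0.006]
contact_force: [-2.6, -0.1, 7.7]
opening: -0.0003
time_s: 5.45
eef_pos: [0.5137, -0.2111, 0.0956]
ee_rot: [0.138, 0.99, -0.002, 0.007]
contact_force: [-2.1, 0.7, 8.4]
opening: -0.0001
time_s: 5.53
eef_pos: [0.5137, -0.2111, 0.0949]
ee_rot: [0.138, 0.99, -0.002, 0.007]
contact_force: [-2.8, 1.7, 8.2]
opening: -0.0001
```

```bash
python3 -m crank '[[0,[0,0,1.5],[0,0,0]]]';  python3 -m crank '[[0,[0,0,1.5],[0,0,0]]]'; python3 -m crank '[[0,[0,0,1.5],[0,0,0]]]'
```

```text
time_s: 5.62
eef_pos: [0.5137, -0.2111, 0.0941]
ee_rot: [0.138, 0.99, -0.003, 0.007]
contact_force: [-2.7, 1.8, 7.8]
opening: -0.0
time_s: 5.7
eef_pos: [0.5137, -0.2111, 0.0935]
ee_rot: [0.138, 0.99, -0.003, 0.007]
contact_force: [-2.8, 1.5, 8.5]
opening: 0.0
time_s: 5.78
eef_pos: [0.5137, -0.2111, 0.0927]
ee_rot: [0.138, 0.99, -0.003, 0.007]
contact_force: [-3.7, 1.1, 7.7]
opening: 0.0003
```

```bash
python3 -m crank '[[0,[0,0,1.5],[0,0,0]]]';  python3 -m crank '[[0,[0,0,1.5],[0,0,0]]]'; python3 -m crank '[[0,[0,0,1.5],[0,0,0]]]'
```

```text
time_s: 5.87
eef_pos: [0.5137, -0.2111, 0.0921]
ee_rot: [0.138, 0.99, -0.003, 0.007]
contact_force: [-5.3, 2.0, 11.6]
opening: -0.0001
time_s: 5.95
eef_pos: [0.5137, -0.2111, 0.0917]
ee_rot: [0.139, 0.99, -0.003, 0.008]
contact_force: [-5.5, 1.6, 14.2]
opening: -0.0
time_s: 6.03
eef_pos: [0.5138, -0.2111, 0.0916]
ee_rot: [0.139, 0.99, -0.003, 0.008]
contact_force: [-5.6, 2.4, 16.3]
opening: -0.0
```

Felt the stop at TCP z≈0.092, at about 14–16 N. Releasing.

```bash
python3 -m crank '[[0,[0,0,-10],[0,0,0]],[0,[0,0,-15],[0,0,0]],[0,[0,0,-25],[0,0,0]],[0,[0,0,-35],[0,0,0]],[0,[0,0,-35],[0,0,0]],[0,[0,0,-20],[0,0,0]]]'; python3 - <<'E'
from h import *
snap('side','s1.png')
E
python3 pad2.py w5.png 0.108 110 280 280 420
```

```text
time_s: 6.53
eef_pos: [0.5077, -0.2085, 0.2332]
ee_rot: [0.139, 0.99, -0.001, 0.003]
contact_force: [0.0, -0.0, -1.1]
opening: -0.0004
pad {'px': (np.float64(319.5902696365768), np.float64(199.2145369284877)), 'n': 1706, 'c': array([ 512.4, -209.6]), 'size': array([40.8, 40. ]), 'ang': 3.6, 'cent': array([ 512. , -209.7])}
pocket {'px': (np.float64(367.70068027210885), np.float64(179.27777777777777)), 'n': 882, 'c': array([ 506.4, -161.7]), 'size': array([30., 26.]), 'ang': 3.7, 'cent': array([ 506. , -161.6])}
[ 0.5093 -0.2091  0.2341] [ 0.1386  0.9903 -0.002   0.0051]
```

View pics/w5.png

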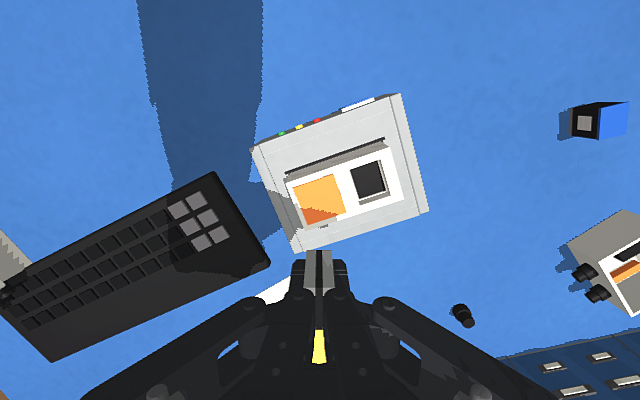

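View pics/s1.png

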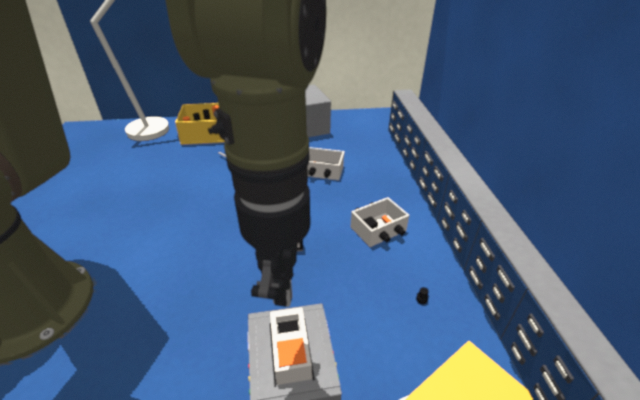

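```bash
python3 - <<'E'
from h import *
for f in ('side0','s1'):
    im=cv2.cvtColor(cv2.imread(f'pics/{f}.png'),cv2.COLOR_BGR2RGB)
    k=np.zeros(im.shape[:2],bool);k[330:385,270:320]=1
    m=hsvmask(im,(5,140,80),(20,255,255))&k
    for z in (.1,.108): print(f,z,rect('side',m,z))
    print(im[300:390,288,0])
snap('scene','c1.png')
a=cv2.imread('pics/scene0.png')[220:330,130:260];b=cv2.imread('pics/c1.png')[220:330,130:260]
c=cv2.imread('pics/side0.png')[290:400,235:350];d=cv2.imread('pics/s1.png')[290:400,235:350]
cv2.imwrite('pics/cmp.png',np.vstack([cv2.resize(np.hstack([a,b]),(720,300)),cv2.resize(np.hstack([c,d]),(720,300))]))
E
```

```text
side0 0.1 {'px': (np.float64(291.27243066884176), np.float64(354.98042414355626)), 'n': 613, 'c': array([ 513.6, -210.4]), 'size': array([37.3, 38.1]), 'ang': 3.6, 'cent': array([ 513.6, -210.8])}
side0 0.108 {'px': (np.float64(291.27243066884176), np.float64(354.98042414355626)), 'n': 613, 'c': array([ 513.8, -215. ]), 'size': array([36.7, 37.6]), 'ang': 3.6, 'cent': array([ 513.7, -215.4])}
[ 60  61  61  61  61  59  61  90 134 158 164 179 219 239 245 246 245 235
 188 137 121 118 118 105  75  48  38  39  39  39  41  38  41  44 108 201
 239 245 246 247 246 247 249 250 251 251 251 251 251 251 251 251 251 251
 251 251 251 251 251 251 251 251 251 251 251 251 251 247 234 237 245 241
 207 148 121 118 118 117 118 119 117 117 111 102  96  93 109 146 165 169]
s1 0.1 {'px': (np.float64(291.2572347266881), np.float64(352.11736334405145)), 'n': 622, 'c': array([ 513.9, -205.8]), 'size': array([37.9, 38.7]), 'ang': 4.0, 'cent': array([ 513.8, -206.3])}
s1 0.108 {'px': (np.float64(291.2572347266881), np.float64(352.11736334405145)), 'n': 622, 'c': array([ 514. , -210.5]), 'size': array([37.3, 38.1]), 'ang': 4.0, 'cent': array([ 513.9, -211. ])}
[ 99  98  97  99  97  98  90 105 169 231 248 251 251 251 244 203 148 132
 130 129 115  82  50  43  42  40  44  43  44  44  47 118 217 247 251 252
 251 251 252 253 253 254 254 254 254 254 254 254 254 254 254 254 254 254
 254 254 254 254 254 254 254 254 254 253 251 238 236 237 229 194 150 130
 129 128 128 128 128 128 129 129 127 128 123 110 103 102 103 119 158 179]
```

View pics/cmp.png

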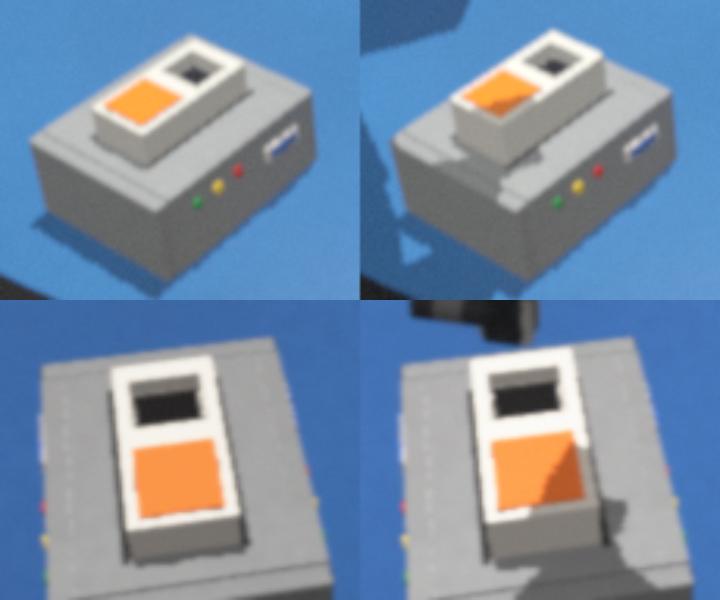

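The nest has risen: the side view now matches pad z=0.108 at the same y, and it is still empty. Back to the relay.

```bash
python3 go.py 487 270 220 74; python3 -m crank '[[60,[11,38,0],[0,0,0]],[60,[11,38,0],[0,0,0]],[60,[11,38,0],[0,0,0]],[60,[11,38,0],[0,0,0]],[60,[11,38,0],[0,0,0]],[60,[11,38,0],[0,0,0]],[60,[11,38,0],[0,0,0]],[60,[11,38,0],[0,0,0]]]';python3 go.py 495 280 220 74
```

```text
t 6.6833 pos [ 508.304 -208.665  231.638] yaw 74.06631460298613 tilt z [ 0.007 -0.004 -1.   ] F [ 0.09  0.18 -0.14]
shift now [151.966 454.451   9.504] shift after turn [152.417 454.25   11.638] turn [-0.002  0.007  0.001]
time_s: 7.35
eef_pos: [0.5037, 0.1116, 0.2192]
ee_rot: [0.147, 0.989, -0.004, -0.002]
contact_force: [0.7, -0.1, -0.5]
opening: 0.0602
t 7.35 pos [503.743 111.601 219.214] yaw 73.10123737196287 tilt z [-0.005 -0.008 -1.   ] F [ 0.69 -0.15 -0.45]
shift now [ 57.322 158.573  -2.042] shift after turn [ 54.822 159.466  -0.786] turn [-0.009 -0.003 -0.016]
```

```bash
python3 -m crank '[[60,[13,38,0],[0,0,0]],[60,[13,38,0],[0,0,0]],[60,[13,38,0],[0,0,0]],[60,[13,25,0],[0,0,0]],[60,[0,0,0],[0,0,0.12]],[60,[0,0,0],[0,0,0.12]],[60,[0,0,0],[0,0,0.12]],[60,[0,0,0],[0,0,0.12]]]';  python3 -m crank '[[60,[0,0,0],[0,0,0.12]],[60,[0,0,0],[0,0,0.12]],[60,[0,0,0],[0,0,0.12]],[60,[0,0,0],[0,0,0.12]],[60,[0,0,0],[0,0,0.12]],[60,[0,0,0],[0,0,0.12]],[60,[0,0,0],[0,0,0.12]],[60,[0,0,0],[0,0,0.12]]]';python3 go.py 495 280 220 -36
```

```text
time_s: 8.02
eef_pos: [0.4843, 0.274, 0.2035]
ee_rot: [0.38, 0.925, -0.011, -0.008]
contact_force: [-0.3, 0.6, 0.3]
opening: 0.0601
time_s: 8.68
eef_pos: [0.4764, 0.2707, 0.1887]
ee_rot: [0.777, 0.629, -0.024, -0.004]
contact_force: [-0.7, -0.6, -0.3]
opening: 0.06
t 8.6833 pos [476.397 270.742 188.692] yaw -12.08104611712543 tilt z [-0.042 -0.025 -0.999] F [-0.7  -0.57 -0.29]
shift now [ 11.876  15.109 -32.29 ] shift after turn [ 18.425   9.608 -31.308] turn [-0.029  0.04   0.418]
```

```bash
python3 -m crank '[[60,[4,4,-10],[-0.01,0.01,0.12]],[60,[4,4,-10],[-0.01,0.01,0.12]],[60,[4,4,-10],[-0.01,0.01,0.12]],[60,[4,2,-5],[0,0.01,0.06]],[60,[0,0,0],[0,0,0]],[60,[0,0,0],[0,0,0]]]';python3 go.py 495 280 220 -36; python3 relay.py w6.png
```

```text
time_s: 9.18
eef_pos: [0.4915, 0.2781, 0.213]
ee_rot: [0.896, 0.444, -0.007, 0.001]
contact_force: [-0.2, -0.6, -0.0]
opening: 0.0601
t 9.1833 pos [491.499 278.113 212.976] yaw -37.23072089151206 tilt z [-0.012 -0.009 -1.   ] F [-0.24 -0.59 -0.01]
shift now [ 3.519  1.617 -7.082] shift after turn [ 3.585  1.723 -7.024] turn [-0.004  0.014 -0.021]
{'px': (np.float64(630.8203991130821), np.float64(373.2328159645233)), 'n': 451, 'c': array([ 678.2, -196.7]), 'size': array([48.5, 42.6]), 'ang': 31.1, 'cent': array([ 668.3, -194.2])}
```

View pics/w6.png

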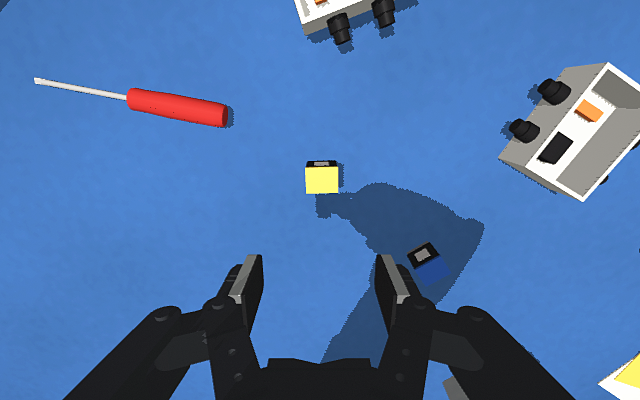

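The relay's yellow top is at (321,180), centred between the open jaws and nearly square to them.

```bash
sed -i 's/^y=hsv.*/y=hsvmask(im,(22,110,90),(35,255,255)); k=np.zeros_like(y); k[100:300,240:400]=1; y\&=k/' relay.py; python3 relay.py w7.png; python3 go.py 495 280 90 -36
```

```text
{'px': (np.float64(321.53891509433964), np.float64(179.2688679245283)), 'n': 848, 'c': array([495.3, 280.7]), 'size': array([28.6, 33.7]), 'ang': 54.0, 'cent': array([495.7, 280.5])}
t 9.2833 pos [491.326 278.011 212.896] yaw -37.2332231502562 tilt z [-0.012 -0.009 -1.   ] F [-0.08 -0.01 -0.15]
shift now [  5.625   2.237 122.817] shift after turn [  3.768   1.803 122.896] turn [-0.004  0.015 -0.021]
```

```bash
python3 -m crank '[[60,[4,2.5,0],[-0.004,0.015,-0.02]],[60,[0,0,35],[0,0,0]],[60,[0,0,35],[0,0,0]],[60,[0,0,30],[0,0,0]],[60,[0,0,10],[0,0,0]],[60,[0,0,0],[0,0,0]]]';python3 go.py 495.5 280.6 60 -36; python3 relay.py w8.png
```

```text
time_s: 9.78
eef_pos: [0.4971, 0.2803, 0.098]
ee_rot: [0.888, 0.459, 0.003, -0.0]
contact_force: [0.4, 0.3, 0.6]
opening: 0.0598
t 9.7833 pos [497.136 280.31   98.033] yaw -35.35997415282826 tilt z [ 0.005  0.004 -1.   ] F [0.42 0.26 0.6 ]
shift now [-0.939 -1.578 38.025] shift after turn [-0.727 -1.494 38.033] turn [ 0.002 -0.006  0.011]
{'px': (np.float64(317.1295479603087), np.float64(230.02646085997796)), 'n': 1814, 'c': array([495.6, 280.6]), 'size': array([29. , 34.2]), 'ang': 54.3, 'cent': array([495.8, 280.7])}
```

View pics/w8.png

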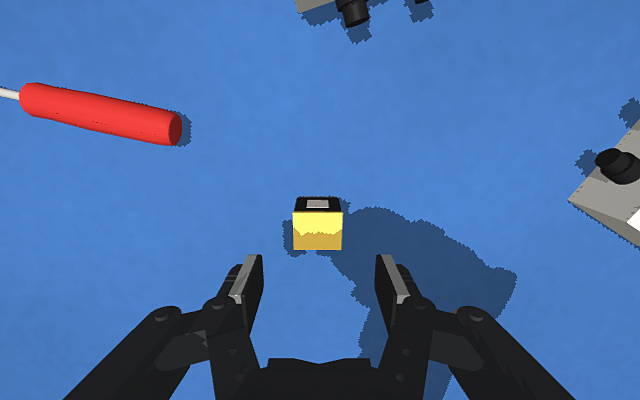

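```bash
python3 -m crank '[[60,[-1,-1.5,20],[0,-0.006,0]],[60,[0,0,20],[0,0,-0.008]],[60,[0,0,20],[0,0,0]],[60,[0,0,9],[0,0,0]],[60,[0,0,2],[0,0,0]],[60,[0,0,0],[0,0,0]]]';python3 go.py 495.6 280.6 25 -36; python3 relay.py w9.png
```

```text
time_s: 10.33
eef_pos: [0.5004, 0.283, 0.0319]
ee_rot: [0.885, 0.465, 0.006, 0.001]
contact_force: [0.6, 0.1, 0.0]
opening: 0.06
t 10.3333 pos [500.404 282.959  31.873] yaw -34.609143054264145 tilt z [ 0.011  0.004 -1.   ] F [0.63 0.07 0.05]
shift now [-4.733 -2.659  6.812] shift after turn [-4.732 -2.5    6.873] turn [ 0.006 -0.009  0.024]
{'px': (np.float64(314.7193941943626), np.float64(282.2541018090029)), 'n': 2377, 'c': array([498.9, 285. ]), 'size': array([19.1, 34.2]), 'ang': 55.1, 'cent': array([499., 285.])}
```

View pics/w9.png

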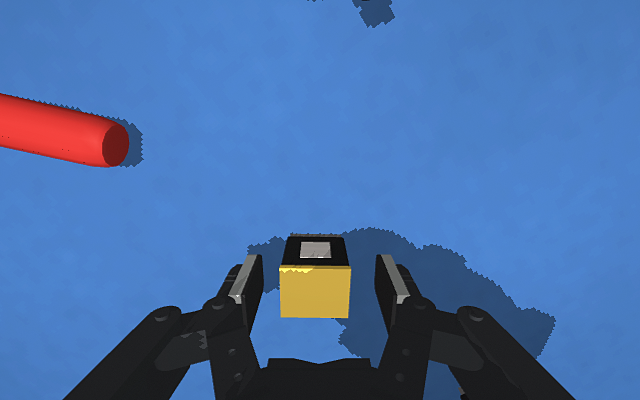

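```bash
python3 -m crank '[[60,[-4.7,-2.6,3],[0.006,-0.009,0.024]],[60,[0,0,3],[0,0,0]],[60,[0,0,0],[0,0,0]]]';python3 go.py 495.6 280.6 25 -36; sed -i 's/100:300/100:345/' relay.py;python3 relay.py w10.png
```

```text
time_s: 10.63
eef_pos: [0.4978, 0.2818, 0.0293]
ee_rot: [0.891, 0.453, 0.003, -0.0]
contact_force: [0.3, -0.7, 0.2]
opening: 0.0601
t 10.6333 pos [497.795 281.821  29.293] yaw -36.12392108677543 tilt z [ 0.005  0.003 -1.   ] F [ 0.32 -0.7   0.24]
shift now [-2.301 -1.063  4.28 ] shift after turn [-2.278 -1.058  4.293] turn [ 0.002 -0.005 -0.002]
{'px': (np.float64(317.7903489640131), np.float64(289.7418211559433)), 'n': 3668, 'c': array([495.7, 280.7]), 'size': array([29.3, 34.4]), 'ang': 53.8, 'cent': array([496.2, 280.9])}
```

```bash
python3 -m crank '[[60,[-2.5,-1.3,3],[0.002,-0.005,0]],[60,[-0.8,-0.3,2],[0,0,0]],[60,[0,0,0.5],[0,0,0]],[60,[0,0,0],[0,0,0]]]';python3 go.py 495.6 280.6 25 -36
```

```text
time_s: 11.02
eef_pos: [0.495, 0.2804, 0.0245]
ee_rot: [0.891, 0.453, 0.001, 0.0]
contact_force: [-0.1, 0.2, -0.2]
opening: 0.0602
t 11.0167 pos [494.981 280.356  24.528] yaw -36.11267855194174 tilt z [ 0.001  0.    -1.   ] F [-0.13  0.24 -0.17]
shift now [ 0.562  0.356 -0.471] shift after turn [ 0.561  0.357 -0.472] turn [ 0.001 -0.001 -0.002]
```

Good; close on it.

```bash
python3 -m crank '[[30,[0,0,0],[0,0,0]],[28,[0,0,0],[0,0,0]],[25,[0,0,0],[0,0,0]],[20,[0,0,0],[0,0,0]],[20,[0,0,0],[0,0,0]],[20,[0,0,0],[0,0,0]]]';python3 go.py 495.6 280.6 25 -36; python3 -c "
from h import *
snap('wrist','w11.png')"
```

```text
time_s: 11.52
eef_pos: [0.4951, 0.2804, 0.0246]
ee_rot: [0.891, 0.453, 0.001, 0.0]
contact_force: [-0.1, 0.1, 1.1]
opening: 0.0332
t 11.5167 pos [495.105 280.412  24.587] yaw -36.107970640769146 tilt z [ 0.001  0.    -1.   ] F [-0.11  0.05  1.13]
shift now [ 0.444  0.289 -0.412] shift after turn [ 0.443  0.29  -0.413] turn [ 0.001 -0.001 -0.002]
```

View pics/w11.png

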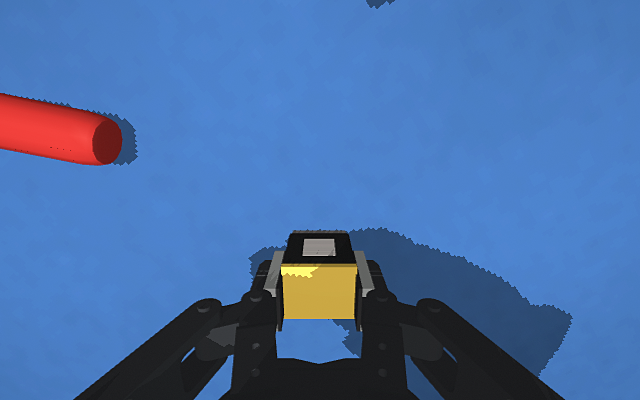

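The relay is gripped, opening 33 mm, with its top squarely between the pads at (318,292). Lift and carry.

```bash
python3 -m crank '[[20,[0,0,-15],[0,0,0]],[20,[0,0,-35],[0,0,0]],[20,[0,0,-40],[0,0,0]],[20,[0,0,-40],[0,0,0]],[20,[0,0,-40],[0,0,0]],[20,[0,0,0],[0,0,-0.12]],[20,[0,0,0],[0,0,-0.12]],[20,[0,0,0],[0,0,-0.12]]]'; python3 -m crank '[[20,[0,0,0],[0,0,-0.12]],[20,[0,0,0],[0,0,-0.12]],[20,[0,0,0],[0,0,-0.1]],[20,[0,0,0],[0,0,0]]]';python3 go.py 509.8 -160.5 195 3.6
```

```text
time_s: 12.23
eef_pos: [0.4929, 0.2793, 0.2014]
ee_rot: [0.792, 0.61, -0.002, -0.0]
contact_force: [0.2, 0.4, -0.9]
opening: 0.0332
time_s: 12.57
eef_pos: [0.4933, 0.2795, 0.2027]
ee_rot: [0.671, 0.742, -0.0, -0.0]
contact_force: [-0.1, 0.6, -0.5]
opening: 0.0328
t 12.5667 pos [493.267 279.466 202.735] yaw 5.759120984713107 tilt z [-0.001 -0.001 -1.   ] F [-0.07  0.56 -0.54]
shift now [-439.399  -27.693    8.026] shift after turn [-440.136  -11.125    7.735] turn [-0.001  0.001  0.038]
```

```bash
python3 -m crank '[[20,[-40,-2,0],[0,0,0.01]],[20,[-40,-2,0],[0,0,0.01]],[20,[-40,-1,0],[0,0,0.01]],[20,[-40,-1,0],[0,0,0]],[20,[-40,-1,0],[0,0,0]],[20,[-40,-1,0],[0,0,0]],[20,[-40,-1,0],[0,0,0]],[20,[-40,-1,0],[0,0,0]]]';python3 go.py 509.8 -160.5 195 3.6
```

```text
time_s: 13.23
eef_pos: [0.5061, -0.044, 0.2012]
ee_rot: [0.686, 0.728, 0.001, -0.001]
contact_force: [0.9, -0.6, -0.2]
opening: 0.033
t 13.2333 pos [506.097 -44.027 201.222] yaw 3.425943353766389 tilt z [ 0.001  0.003 -1.   ] F [ 0.94 -0.58 -0.19]
shift now [-116.503   -3.27     5.899] shift after turn [-116.476   -3.618    6.222] turn [ 0.001 -0.003 -0.003]
```

```bash
python3 -m crank '[[20,[-35,-1,0],[0,0,0]],[20,[-35,-1,0],[0,0,0]],[20,[-25,-1,2],[0,0,0]],[20,[-8,0,2],[0,-0.003,0]],[20,[0,0,0],[0,0,0]],[20,[0,0,0],[0,0,0]]]';python3 go.py 509.8 -160.5 195 3.6; python3 pad2.py w12.png 0.108 50 330 230 420
```

```text
time_s: 13.73
eef_pos: [0.507, -0.1598, 0.1965]
ee_rot: [0.696, 0.718, -0.0, 0.001]
contact_force: [-0.5, 0.0, -0.7]
opening: 0.033
t 13.7333 pos [ 506.952 -159.848  196.495] yaw 1.816939549804387 tilt z [ 0.001 -0.002 -1.   ] F [-0.5   0.01 -0.66]
shift now [-0.739  2.824  1.5  ] shift after turn [-0.83   2.801  1.495] turn [ 0.001  0.002 -0.031]
pad {'px': (np.float64(320.0849577050386), np.float64(296.6564913571166)), 'n': 2719, 'c': array([ 509.1, -238.1]), 'size': array([66.6, 53. ]), 'ang': 1.7, 'cent': array([ 510.2, -241.4])}
pocket {'px': (np.float64(326.6574599678048), np.float64(178.8743257363947)), 'n': 35409, 'c': array([ 512.1, -160.3]), 'size': array([179.6, 237.4]), 'ang': 1.7, 'cent': array([ 512.3, -140.2])}
[ 0.5069 -0.1594  0.1965] [ 0.6954  0.7186 -0.0005  0.0012]
```

View pics/w12.png

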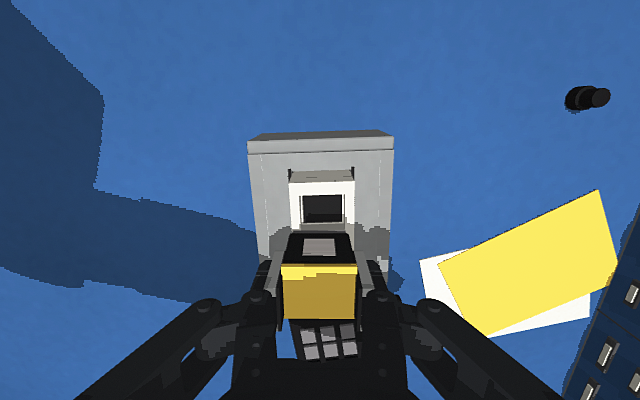

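The wrist view shows the held relay at (318,290), with the nest's pocket ahead of it at (322,207). Zooming in to measure the rim.

```bash
python3 - <<'E'
from h import *
im=cv2.imread('pics/w12.png')[155:265,260:380]
cv2.imwrite('pics/z12.png',cv2.resize(im,None,fx=5,fy=5,interpolation=cv2.INTER_NEAREST))
E
```

```text
(no output)
```

View pics/z12.png

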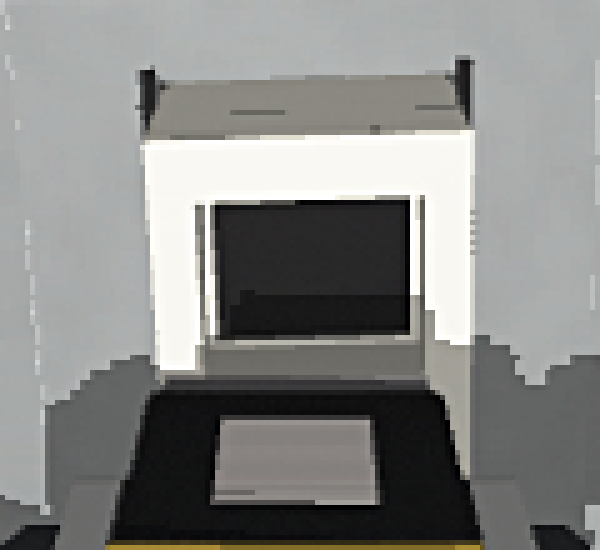

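```bash
python3 - <<'E'
from h import *
np.set_printoptions(precision=1,suppress=True)
T=wristT()
f=lambda a:np.array(a)/5.+[260,155]
for z in (.106,):
    P=toplane('wrist',f([[196,199],[424,197],[205,378],[431,376],[144,140],[474,130]]),z,T)*1000
    print(P); print('pocket c',P[:4].mean(0),'nest end mid',P[4:].mean(0),np.degrees(np.arctan2(*(P[5]-P[4])[[1,0]])),np.degrees(np.arctan2(*(P[1]-P[0])[[1,0]])))
E
sed -i 's/345/330/' relay.py; python3 - <<'E'
from h import *
T=wristT(); im=cv2.cvtColor(cv2.imread('pics/w12.png'),cv2.COLOR_BGR2RGB)
y=hsvmask(im,(22,110,60),(35,255,255)); k=np.zeros_like(y); k[255:325,270:370]=1
print(bot.get_obs()['eef_pos'],rect('wrist',y&k,bot.get_obs()['eef_pos'][2]+.0194,T))
E
```

```text
[[ 490.3 -145.8  106. ]
 [ 526.8 -144.3  106. ]
 [ 492.1 -177.1  106. ]
 [ 529.9 -175.5  106. ]
 [ 482.  -136.3  106. ]
 [ 534.  -133.   106. ]]
pocket c [ 509.8 -160.7  106. ] nest end mid [ 508.  -134.7  106. ] 3.6207418490986774 2.354639086150283
[ 0.50692614 -0.15940804  0.19645293] {'px': (np.float64(318.6096391622508), np.float64(290.65758263941456)), 'n': 3963, 'c': array([ 506.3, -158.1]), 'size': array([34.3, 29.9]), 'ang': 1.8, 'cent': array([ 506.2, -157.9])}
```

```bash
python3 go.py 510.1 -161.4 140 3.6; python3 -m crank '[[20,[-1.5,3.2,0],[0,0.002,-0.03]],[20,[0,0,20],[0,0,0]],[20,[0,0,20],[0,0,0]],[20,[0,0,12],[0,0,0]],[20,[0,0,0],[0,0,0]],[20,[0,0,0],[0,0,0]]]'; python3 go.py 510.1 -161.4 135 3.6
```

```text
t 13.7833 pos [ 506.926 -159.408  196.453] yaw 1.8790872757768233 tilt z [ 0.001 -0.002 -1.   ] F [-0.39 -0.62 -0.51]
shift now [-1.956  3.056 56.461] shift after turn [-2.187  3.043 56.453] turn [ 0.001  0.002 -0.03 ]
time_s: 14.28
eef_pos: [0.512, -0.1511, 0.1444]
ee_rot: [0.681, 0.732, 0.002, 0.0]
contact_force: [-0.8, -0.2, -1.4]
opening: 0.0331
t 14.2833 pos [ 512.049 -151.106  144.385] yaw 4.135278683778975 tilt z [ 0.003  0.002 -1.   ] F [-0.78 -0.16 -1.38]
shift now [-10.146  -2.718   9.354] shift after turn [-10.152  -2.592   9.385] turn [ 0.003 -0.002  0.009]
```

```bash
python3 -m crank '[[20,[-10.3,-2.6,0],[0.003,-0.002,0.009]],[20,[0,0,5],[0,0,0]],[20,[0,0,0],[0,0,0]],[20,[0,0,0],[0,0,0]]]'; python3 go.py 510.1 -161.4 135 3.6
```

```text
time_s: 14.62
eef_pos: [0.5117, -0.1606, 0.1417]
ee_rot: [0.684, 0.73, 0.001, 0.001]
contact_force: [0.5, 0.1, -0.4]
opening: 0.0332
t 14.6167 pos [ 511.726 -160.628  141.671] yaw 3.736342937938321 tilt z [ 0.003 -0.001 -1.   ] F [ 0.5   0.1  -0.42]
shift now [-0.659 -1.693  6.666] shift after turn [-0.669 -1.671  6.671] turn [0.003 0.001 0.002]
```

```bash
python3 -m crank '[[20,[-0.9,-2,3],[0.003,0,0]],[20,[-0.5,-0.4,3],[0,0,0]],[20,[0,0,0],[0,0,0]],[20,[0,0,0],[0,0,0]]]'; python3 go.py 510.1 -161.4 135 3.6; python3 - <<'E'
from h import *
snap('wrist','w13.png'); snap('side','s13.png'); snap('scene','c13.png')
a=cv2.imread('pics/side0.png')
a=cv2.resize(cv2.imread('pics/w13.png')[180:330,240:400],(400,375)); b=cv2.resize(cv2.imread('pics/s13.png')[230:380,230:350],(300,375))
cv2.imwrite('pics/z13.png',np.hstack([a,b]))
E
```

```text
time_s: 14.95
eef_pos: [0.5099, -0.163, 0.1363]
ee_rot: [0.684, 0.729, 0.0, 0.001]
contact_force: [0.4, -0.7, 0.6]
opening: 0.033
t 14.95 pos [ 509.879 -162.953  136.256] yaw 3.6782631258456235 tilt z [ 0.002 -0.001 -1.   ] F [ 0.37 -0.67  0.56]
shift now [1.537 0.318 1.254] shift after turn [1.536 0.318 1.256] turn [0.002 0.002 0.001]
```

View pics/z13.png

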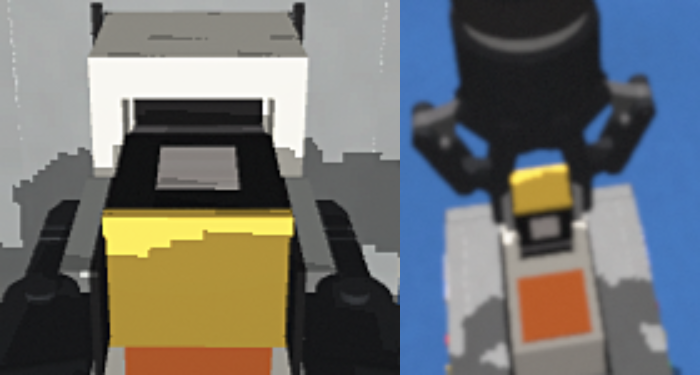

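The relay is held right over the pocket opening, centred left-right in both views. Now lowering.

```bash
python3 -m crank '[[20,[1.2,0.3,1.5],[0,0,0]],[20,[0,0,1.5],[0,0,0]],[20,[0,0,0],[0,0,0]]]'; python3 go.py 510.1 -161.4 130 3.6
```

```text
time_s: 15.35
eef_pos: [0.5104, -0.1616, 0.1332]
ee_rot: [0.684, 0.729, 0.0, 0.001]
contact_force: [0.1, -0.2, -1.4]
opening: 0.0329
t 15.35 pos [ 510.354 -161.558  133.203] yaw 3.6848110095431177 tilt z [ 0.002 -0.001 -1.   ] F [ 0.12 -0.24 -1.44]
shift now [ 0.179 -0.25   3.202] shift after turn [ 0.173 -0.244  3.203] turn [0.002 0.002 0.001]
```

```bash
python3 -m crank '[[20,[0,-0.2,2],[0,0,0]],[20,[-0.1,0,2],[0,0,0]],[20,[-0.1,0,2],[0,0,0]]]'; python3 go.py 510.1 -161.4 125 3.6;  python3 -m crank '[[20,[0,0,2],[0,0,0]]]'; python3 go.py 510.1 -161.4 120 3.6
```

```text
time_s: 15.6
eef_pos: [0.5105, -0.1617, 0.127]
ee_rot: [0.684, 0.73, 0.0, 0.002]
contact_force: [0.1, 0.2, -1.0]
opening: 0.0334
t 15.6 pos [ 510.456 -161.716  127.013] yaw 3.7055312459810152 tilt z [ 0.003 -0.002 -1.   ] F [ 0.14  0.18 -1.03]
shift now [ 0.342 -0.34   2.012] shift after turn [ 0.337 -0.335  2.013] turn [0.003 0.002 0.002]
time_s: 15.68
eef_pos: [0.5105, -0.1617, 0.1248]
ee_rot: [0.684, 0.73, 0.0, 0.002]
contact_force: [0.6, 0.4, -1.1]
opening: 0.0333
t 15.6833 pos [ 510.455 -161.743  124.756] yaw 3.70156301558329 tilt z [ 0.003 -0.002 -1.   ] F [ 0.65  0.37 -1.06]
shift now [ 0.374 -0.344  4.754] shift after turn [ 0.364 -0.333  4.756] turn [0.003 0.002 0.002]
```

```bash
python3 -m crank '[[20,[0.2,-0.2,1.5],[0,0,0]],[20,[0,0,1.5],[0,0,0]]]';  python3 -m crank '[[20,[0,0,1.5],[0,0,0]],[20,[0,0,1],[0,0,0]]]'; python3 go.py 510.1 -161.4 118 3.6
```

```text
time_s: 15.85
eef_pos: [0.51, -0.1615, 0.1211]
ee_rot: [0.684, 0.73, 0.0, 0.001]
contact_force: [-0.2, 0.3, -1.2]
opening: 0.0334
time_s: 16.02
eef_pos: [0.5099, -0.1615, 0.1181]
ee_rot: [0.684, 0.73, 0.0, 0.001]
contact_force: [0.1, -0.3, -1.2]
opening: 0.0333
t 16.0167 pos [ 509.856 -161.482  118.082] yaw 3.6945755416740287 tilt z [ 0.002 -0.001 -1.   ] F [ 0.11 -0.29 -1.2 ]
shift now [0.066 0.249 0.082] shift after turn [0.066 0.249 0.082] turn [0.002 0.002 0.002]
```

```bash
python3 -m crank '[[20,[0,0,0.8],[0,0,0]],[20,[0,0,0],[0,0,0]]]'; python3 -m crank '[[20,[0,0,0.7],[0,0,0]],[20,[0,0,0],[0,0,0]]]'
```

```text
time_s: 16.18
eef_pos: [0.5097, -0.1614, 0.1169]
ee_rot: [0.684, 0.73, 0.0, 0.001]
contact_force: [-0.2, -0.2, -0.3]
opening: 0.0333
time_s: 16.35
eef_pos: [0.5098, -0.1615, 0.1166]
ee_rot: [0.684, 0.73, 0.0, 0.001]
contact_force: [-1.2, 0.7, 3.1]
opening: 0.033
```

Touching the floor lightly (~4 N relative). Open gently to 50 mm and check.

```bash
python3 -m crank '[[38,[0,0,-0.5],[0,0,0]],[42,[0,0,0],[0,0,0]],[46,[0,0,0],[0,0,0]],[52,[0,0,0],[0,0,0]],[58,[0,0,0],[0,0,0]]]'; python3 go.py 510 -161.4 200 3.6; python3 - <<'E'
from h import *
snap('wrist','w14.png'); snap('side','s14.png')
a=cv2.resize(cv2.imread('pics/w14.png')[180:330,240:400],(400,375)); b=cv2.resize(cv2.imread('pics/s14.png')[230:380,230:350],(300,375))
cv2.imwrite('pics/z14.png',np.hstack([a,b]))
E
```

```text
time_s: 16.77
eef_pos: [0.5103, -0.1616, 0.1175]
ee_rot: [0.684, 0.73, 0.0, 0.002]
contact_force: [-0.8, 0.9, 0.1]
opening: 0.0576
t 16.7667 pos [ 510.326 -161.625  117.54 ] yaw 3.6982544438063165 tilt z [ 0.003 -0.002 -1.   ] F [-0.81  0.9   0.14]
shift now [  0.089  -0.087 -82.461] shift after turn [  0.245  -0.312 -82.46 ] turn [0.003 0.002 0.002]
```

View pics/z14.png

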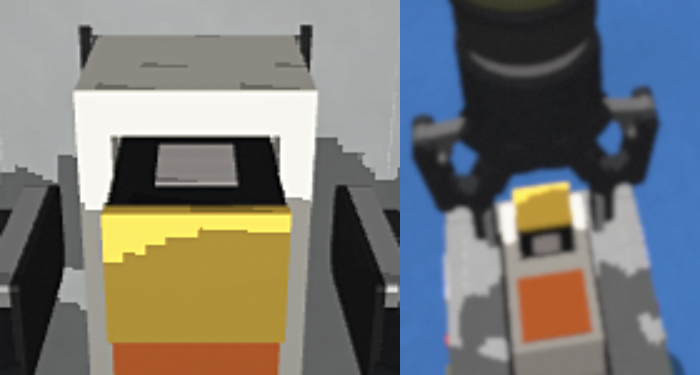

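The relay is down in the pocket, square and level, with the fingers clear on both sides. Raising straight up.

```bash
python3 -m crank '[[60,[0,0,-8],[0,0,0]],[60,[0,0,-12],[0,0,0]],[60,[0,0,-15],[0,0,0]],[60,[0,0,-20],[0,0,0]],[60,[0,0,-20],[0,0,0]],[30,[0,0,0],[0,0,0]],[0,[0,0,0],[0,0,0]]]'; python3 go.py 512.7 -210 190 3.6; python3 - <<'E'
from h import *
snap('wrist','w15.png'); snap('side','s15.png')
a=cv2.resize(cv2.imread('pics/w15.png')[130:330,220:420],(400,400)); b=cv2.resize(cv2.imread('pics/s15.png')[230:380,230:350],(320,400))
cv2.imwrite('pics/z15.png',np.hstack([a,b]))
E
```

```text
time_s: 17.45
eef_pos: [0.509, -0.1611, 0.1975]
ee_rot: [0.684, 0.73, -0.0, 0.001]
contact_force: [0.1, 0.3, -0.4]
opening: 0.0365
t 17.45 pos [ 509.049 -161.127  197.505] yaw 3.7006402211914153 tilt z [ 0.001 -0.001 -1.   ] F [ 0.08  0.26 -0.42]
shift now [-48.998   0.484   7.56 ] shift after turn [-49.005   0.575   7.505] turn [0.001 0.001 0.002]
```

View pics/z15.png

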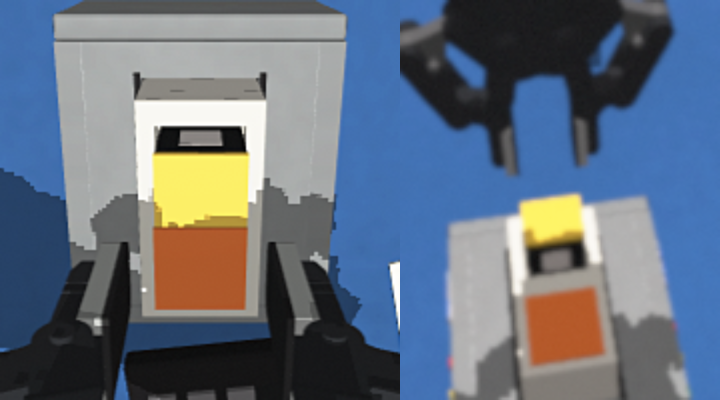

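```bash
cat > chk.py <<'E'
import sys
from h import *
im=cv2.cvtColor(cv2.imread(f'pics/{sys.argv[1]}'),cv2.COLOR_BGR2RGB); dz=float(sys.argv[2])
k=np.zeros(im.shape[:2],bool);k[330:385,270:320]=1
print('pad',rect('side',hsvmask(im,(3,140,60),(19,255,255))&k,.108-dz))
k[:]=0;k[290:335,265:315]=1
print('relay',rect('side',hsvmask(im,(20,110,60),(35,255,255))&k,.136-dz))
E
python3 chk.py s15.png 0
python3 -m crank '[[0,[-25,0,0],[0,0,0]],[0,[-20,0.4,0],[0,0,0]],[0,[-4,0,0],[0,0,0]],[0,[0,0,0],[0,0,0]],[0,[0,0,0],[0,0,0]]]'; python3 go.py 512.7 -212 130 3.6
```

```text
pad {'px': (np.float64(291.0371517027864), np.float64(351.94427244582045)), 'n': 646, 'c': array([ 513.6, -210.1]), 'size': array([38., 39.]), 'ang': 3.5, 'cent': array([ 513.6, -210.6])}
relay {'px': (np.float64(286.71389645776566), np.float64(312.92370572207085)), 'n': 367, 'c': array([ 511.2, -162.8]), 'size': array([32.6, 31.1]), 'ang': 3.8, 'cent': array([ 510.6, -163. ])}
time_s: 17.97
eef_pos: [0.5101, -0.2094, 0.1925]
ee_rot: [0.683, 0.73, -0.001, -0.003]
contact_force: [-0.6, 0.3, 0.8]
opening: 0.0
t 17.9667 pos [ 510.096 -209.45   192.515] yaw 3.7808656364516087 tilt z [-0.006  0.003 -1.   ] F [-0.59  0.27  0.82]
shift now [-2.903  2.789 62.492] shift after turn [-2.709  2.439 62.515] turn [-0.006 -0.003  0.003]
```

```bash
python3 -m crank '[[0,[-4,2.5,0],[-0.006,-0.003,0]],[0,[0,0,20],[0,0,0]],[0,[0,0,20],[0,0,0]],[0,[-4,0,10],[0,0,0]],[0,[0,0,0],[0,0,0]]]'; python3 go.py 512.7 -212 125 3.6
```

```text
time_s: 18.38
eef_pos: [0.5137, -0.215, 0.1405]
ee_rot: [0.682, 0.731, 0.001, 0.001]
contact_force: [-0.3, -0.1, -0.3]
opening: 0.0003
t 18.3833 pos [ 513.724 -214.988  140.548] yaw 3.966256780517804 tilt z [ 0.002  0.    -1.   ] F [-0.32 -0.11 -0.29]
shift now [ 3.047 -0.844 15.547] shift after turn [ 3.047 -0.834 15.548] turn [ 0.002 -0.     0.006]
```

```bash
python3 -m crank '[[0,[2,-0.8,8],[0,0,0]],[0,[0,0,8],[0,0,0]],[0,[0,0,4],[0,0,0]],[0,[0,0,0],[0,0,0]]]'; python3 go.py 512.7 -212 117 3.6
```

```text
time_s: 18.72
eef_pos: [0.5133, -0.2123, 0.1199]
ee_rot: [0.682, 0.731, 0.001, 0.001]
contact_force: [0.5, 0.4, -0.2]
opening: 0.0002
t 18.7167 pos [ 513.256 -212.273  119.89 ] yaw 4.0173166313605675 tilt z [ 0.003  0.    -1.   ] F [ 0.55  0.4  -0.17]
shift now [ 0.311 -0.543  2.889] shift after turn [ 0.308 -0.538  2.89 ] turn [ 0.003 -0.     0.007]
```

```bash
python3 -m crank '[[0,[0,0,2],[0,0,0]],[0,[0,0,2],[0,0,0]],[0,[0,0,2],[0,0,0]]]'; python3 -m crank '[[0,[0,0,2],[0,0,0]],[0,[0,0,2],[0,0,0]],[0,[0,0,2],[0,0,0]]]';python3 -m crank '[[0,[0,0,2],[0,0,0]],[0,[0,0,2],[0,0,0]]]'
```

```text
time_s: 18.97
eef_pos: [0.514, -0.2125, 0.1149]
ee_rot: [0.682, 0.732, 0.001, 0.002]
contact_force: [-2.6, 0.1, 4.3]
opening: 0.0001
time_s: 19.22
eef_pos: [0.514, -0.2125, 0.11]
ee_rot: [0.682, 0.731, 0.002, 0.002]
contact_force: [-2.1, 2.3, 6.2]
opening: 0.0003
time_s: 19.38
eef_pos: [0.514, -0.2125, 0.1067]
ee_rot: [0.682, 0.731, 0.002, 0.002]
contact_force: [-3.4, 1.4, 5.2]
opening: -0.0005
```

```bash
python3 -m crank '[[0,[0,0,2],[0,0,0]],[0,[0,0,2],[0,0,0]]]'; python3 -m crank '[[0,[0,0,2],[0,0,0]],[0,[0,0,2],[0,0,0]]]';python3 -m crank '[[0,[0,0,2],[0,0,0]],[0,[0,0,2],[0,0,0]]]'
```

```text
time_s: 19.55
eef_pos: [0.514, -0.2125, 0.1035]
ee_rot: [0.682, 0.731, 0.002, 0.002]
contact_force: [-3.0, 0.8, 5.4]
opening: 0.0004
time_s: 19.72
eef_pos: [0.514, -0.2125, 0.1003]
ee_rot: [0.682, 0.731, 0.002, 0.003]
contact_force: [-1.9, 0.5, 7.0]
opening: -0.0001
time_s: 19.88
eef_pos: [0.514, -0.2125, 0.0972]
ee_rot: [0.682, 0.731, 0.002, 0.003]
contact_force: [-3.4, 1.2, 8.1]
opening: -0.0002
```

Stop is expected near z≈0.092; smaller steps now.

```bash
python3 -m crank '[[0,[0,0,1.7],[0,0,0]],[0,[0,0,1.7],[0,0,0]]]'; python3 -m crank '[[0,[0,0,1.5],[0,0,0]]]';python3 -m crank '[[0,[0,0,1.5],[0,0,0]]]'
```

```text
time_s: 20.05
eef_pos: [0.514, -0.2125, 0.0949]
ee_rot: [0.682, 0.731, 0.002, 0.003]
contact_force: [-4.1, 2.5, 7.1]
opening: 0.0002
time_s: 20.13
eef_pos: [0.514, -0.2125, 0.094]
ee_rot: [0.682, 0.731, 0.002, 0.003]
contact_force: [-2.5, 2.2, 6.9]
opening: -0.0003
time_s: 20.22
eef_pos: [0.514, -0.2125, 0.0931]
ee_rot: [0.682, 0.731, 0.003, 0.003]
contact_force: [-3.4, 1.5, 8.3]
opening: 0.0002
```

```bash
python3 -m crank '[[0,[0,0,1.5],[0,0,0]]]'; python3 -m crank '[[0,[0,0,1.5],[0,0,0]]]'
```

```text
time_s: 20.3
eef_pos: [0.514, -0.2125, 0.0923]
ee_rot: [0.682, 0.731, 0.003, 0.004]
contact_force: [-3.1, 1.9, 10.0]
opening: -0.0001
time_s: 20.38
eef_pos: [0.514, -0.2125, 0.0917]
ee_rot: [0.682, 0.731, 0.003, 0.004]
contact_force: [-5.7, 2.0, 14.0]
opening: -0.0005
```

```bash
python3 -m crank '[[0,[0,0,1.3],[0,0,0]]]'; python3 -m crank '[[0,[0,0,-4],[0,0,0]],[0,[0,0,-7],[0,0,0]],[0,[0,0,-10],[0,0,0]],[0,[-3,0,-15],[0,0,0]],[0,[-3,0,-25],[0,0,0]],[0,[-3,0,-35],[0,0,0]],[0,[-3,0,-35],[0,0,0]],[0,[0,0,0],[0,0,0]]]'; python3 - <<'E'
from h import *
snap('wrist','w16.png'); snap('side','s16.png')
a=cv2.resize(cv2.imread('pics/w16.png')[50:330,180:460],(400,400)); b=cv2.resize(cv2.imread('pics/s16.png')[230:380,230:350],(320,400))
cv2.imwrite('pics/z16.png',np.hstack([a,b]))
E
python3 chk.py s16.png 0.008; python3 chk.py s16.png 0
```

```text
time_s: 20.47
eef_pos: [0.514, -0.2125, 0.0916]
ee_rot: [0.682, 0.731, 0.003, 0.004]
contact_force: [-5.2, 2.5, 14.9]
opening: 0.0002
time_s: 21.13
eef_pos: [0.5128, -0.2244, 0.2297]
ee_rot: [0.682, 0.731, 0.003, 0.003]
contact_force: [2.4, -0.8, 0.7]
opening: -0.0002
pad {'px': (np.float64(291.31270903010034), np.float64(355.05183946488296)), 'n': 598, 'c': array([ 513.6, -210.4]), 'size': array([36.9, 37.8]), 'ang': 3.4, 'cent': array([ 513.6, -211. ])}
relay {'px': (np.float64(287.20108695652175), np.float64(320.3369565217391)), 'n': 184, 'c': array([ 510.8, -169. ]), 'size': array([31.8, 19.8]), 'ang': 1.9, 'cent': array([ 510.6, -170.6])}
pad {'px': (np.float64(291.31270903010034), np.float64(355.05183946488296)), 'n': 598, 'c': array([ 513.7, -215. ]), 'size': array([36.3, 37.2]), 'ang': 3.4, 'cent': array([ 513.7, -215.5])}
relay {'px': (np.float64(287.20108695652175), np.float64(320.3369565217391)), 'n': 184, 'c': array([ 511. , -174.5]), 'size': array([31.3, 19.5]), 'ang': 1.9, 'cent': array([ 510.8, -176.1])}
```

View pics/z16.png

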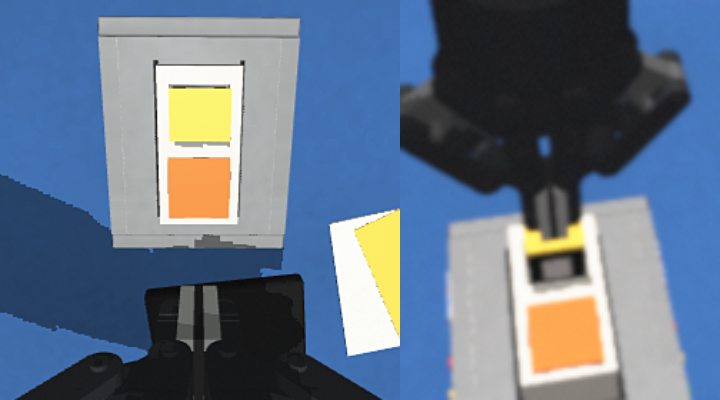

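The nest is latched: the pad is at row 355.05 in the side view, the same as at the start. The wrist view shows the relay square in its pocket; the side view of it is hidden by the gripper. One numeric check from the wrist camera, then I'll hand in.

```bash
python3 -m crank '[[0,[0,0,-10],[0,0,0]],[0,[0,0,0],[0,0,0]],[0,[0,0,0],[0,0,0]]]'; python3 - <<'E'
from h import *
T=wristT(); im=snap('wrist','w17.png')
k=np.zeros(im.shape[:2],bool);k[60:230,260:390]=1
print('relay',rect('wrist',hsvmask(im,(22,90,90),(35,255,255))&k,.128,T))
print('pad',rect('wrist',hsvmask(im,(5,90,90),(20,255,255))&k,.1,T))
print(np.round(bot.get_obs()['contact_force'],1))
order.job_done()
E
```

```text
time_s: 21.48
eef_pos: [0.5093, -0.2225, 0.2331]
ee_rot: [0.682, 0.731, 0.001, -0.001]
contact_force: [0.4, 0.3, -0.5]
opening: -0.0001
relay {'px': (np.float64(324.79987293519696), np.float64(132.88182973316393)), 'n': 1574, 'c': array([ 509.3, -161. ]), 'size': array([33.8, 28. ]), 'ang': 4.0, 'cent': array([ 509.2, -160.7])}
pad {'px': (np.float64(323.6674208144796), np.float64(183.0254524886878)), 'n': 1768, 'c': array([ 512.4, -209.9]), 'size': array([40.4, 39.8]), 'ang': 4.0, 'cent': array([ 512.4, -209.2])}
[-0.1  0.3 -0. ]
the job is handed in; nothing more can be done
```

The nest is latched down with the yellow-topped relay seated in its pocket, and I handed the job in at about 21.5 s of the 67 s allowed. `order.job_done()` reports no verdict, so the result rests on the checks below.

**What I did:**
1. Pressed the orange pad onto its stop, felt about 24 mm down at up to 16 N. The nest unlatched, and the side camera confirmed it had risen 8 mm while still empty.
2. Gripped the relay, lowered it into the pocket without snagging, and touched the floor at about 3 to 4 N. A camera check showed it seated with the nest still up.
3. Pressed the pad again onto the stop at up to 15 N, then let go gradually.

**Last checks:**
- **Nest:** the pad appears at the same height in the side view as when it was latched at the start.
- **Relay:** seen from the wrist camera, its centre is 49.0 mm from the pad along the nest (49 mm expected). Its top measures 33.8 x 28.0 mm, which fits it standing upright at the seated height.
- **Robot:** clear of everything, with force readings near 0.
- **Forces:** the highest reading, counting sideways force, was about 17.5 N against the 22 N limit. I read it only at the end of each move.

The cameras disagreed by a few millimetres on the relay's starting position, and I used the wrist camera's close-up value. In the last side view the gripper partly hid the relay, so its final position comes from the wrist camera only. I did not measure the bystanders again at the end, but the arm never touched or came near them.

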